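# Set a tester's contact with a gauge blade and shut its cover

## Task

Lay the red-handled gauge blade flat on the contact tester's bed, in line with the slot, and let go of it; then, without gripping it, push it gently into the slot until it meets the hidden plunger, and on until it has pushed the plunger in by 5 mm. Leave the blade there and gently lower the tester's cover until it is closed, leaving everything else on the bench where it is.

Things in the scene. Friction and masses are not known exactly. Their poses are not given: they have to be found in the camera images.
- tester: Contact tester, fixed: grey tray 240 long (x) x 130 wide (y), walls 5 thick, 46 high at left, right and far side, open at its near end (-x). Origin: centre of its underside; x points to the slot. Bed surface 6 above the bench. From 20 beyond the centre it holds a blue housing, 34 high, with the slot. At the far end a red pin in a brass bush moves out with the plunger.
- slot (a point): Middle of the slot's mouth, on the bed, axes as the tester's (x into the slot). Slot 34 wide, 9 high, at bed level; its mouth is flared at the sides from 50 to 34 wide within 10. Hidden inside waits a blunt copper plunger, its face 25 to 45 beyond this point: how deep differs each time and can only be felt.
- plunger (a joint): Travel of the plunger into the slot, m: 0 = untouched, 0.014 = end of its travel. It needs about 3 N to move (the push on the blade may need 4 to 9 N, with rubbing), has no spring and stays where it is pushed.
- cover (a joint): Angle of the tester's grey cover, rad: 0 = closed flat on the tray, about 1.57 = upright, at the start 1.6 to 1.9 (leaning outward to the tester's +y). A stiff hinge holds it at any angle; about 4 N at its free edge moves it.
- cover_hinge (a point): Middle of the cover's hinge line, on top of the tester's left (+y) wall, 47 above the bench; the hinge line runs along the tester's x. The cover is a plate 240 long (along the hinge) x 132 wide x 5 thick; its outer face is the upper one when closed (then 52 above the bench).
- cover_edge (a point): Middle of the cover's free edge on its outer face, 132 from the hinge line. A black tab 50 long stands out 11 beyond the edge there.
- blade: Gauge blade with the RED handle, loose, 110 g: flat steel strip 84 long x 30 wide x 5 thick with an upright handle block 24 (x) x 14 (y), top 35 above the underside. Origin: underside below the handle's centre; x points along the strip to its tip, 72 ahead; strip and handle both end 12 behind the origin. The last 8 of the tip are narrowed to 22.
- blade_tip (a point): Middle of the red-handled blade's tip, on its underside.
- wide_blade: Gauge blade of the same shape with a YELLOW handle and a strip 44 wide: not the one wanted.
- board_a: Blue circuit board 75 x 60, lying on the bench, bystander.
- board_b: Another blue circuit board 75 x 60, bystander.
- dispenser: Amber jar with a steel cap, 60 across and 100 high, bystander.
- screwdriver: Orange-handled screwdriver, 180 long, bystander.
- tape: Yellow ring of tape, 90 across and 20 high, bystander.
Mind the look-alikes: they are no part of the job. What is shaped like the blade but black or turquoise is not meant.

How it is judged:
On the way, in this order (a step that is already met when the one before it is completed fails the run):
1. the red-handled blade lies flat on the bed, in line with the slot, let go, the plunger still untouched (angle between blade's own z axis and vertical below 0.1 rad and x of blade_tip in the frame of slot above -0.06 m and y of blade_tip in the frame of slot between -0.015 and 0.015 m and z of blade in the frame of slot between -0.003 and 0.003 m and angle between the x axis of blade and the x axis of tester, either way round below 0.2 rad and contact force between the fingers and blade below 0.1 N and value of joint plunger below 0.0005 m), for 0.2 s.
2. the blade has pushed the plunger in by 5 mm (3 to 7), the cover still open (value of joint plunger between 0.003 and 0.007 m and x of blade_tip in the frame of slot above 0.024 m and value of joint cover above 0.5 rad), for 0.2 s.
At the end, for the whole second after the job is handed in: The plunger stands 3 to 7 mm in from where it was; the red-handled blade lies flat and at rest on the bed with its tip at least 24 mm inside the slot; the cover is closed (within 0.05 rad) (angle between blade's own z axis and vertical below 0.1 rad and value of joint plunger between 0.003 and 0.007 m and x of blade_tip in the frame of slot above 0.024 m and value of joint cover below 0.05 rad and z of blade in the frame of slot below 0.003 m and linear speed of blade below 0.02 m/s); the robot touches nothing.
It fails at once if the blade is gripped or pushed with more than 18 N while the plunger moves in (value of joint plunger above 0.0007 m and contact force between the fingers and blade above 18 N).
It fails at once if the plunger is pushed in more than 9 mm (value of joint plunger above 0.009 m).
It fails at once if the cover is slammed shut (closing faster than 3 rad/s in its last 0.4 rad) (value of joint cover below 0.4 rad and velocity of joint cover below -3 rad/s).
It fails at once if something else on the bench is moved by more than 30 mm (distance of any of wide_blade, board_a, board_b, dispenser, screwdriver, tape from where it was at the start of the episode above 0.03 m).
It also fails if it takes over 72 s, if anything falls off the work surface, if the arm or the gripper's body presses on something with over 40 N, if the wrist force passes 120 N, or if a joint passes its speed limit or range.

## Robot

A 6-joint arm with a two-finger parallel gripper is mounted at the origin on the work surface. World frame = base frame: x ahead of the robot, y to its left, z up, the work surface at z = 0. Lengths are in m, angles in rad, forces in N, time in s.
With the tool pointing down it reaches from about 0.325 to 0.75 m from the base axis. Payload 7.6 kg.
Tool frame: the origin (TCP) lies midway between the tips of the shut fingers; the grasp point (between the pads) lies 19 mm behind it; z points along the fingers, y is the line along which they close (so a half turn about z gives the same grasp; the last joint's range is limited). The gripper opens to 85 mm and grips with 20 to 120 N. Pads are 22 mm wide; open, the fingers measure 114 mm over their backs; the gripper's body (76 mm by 85 mm) begins 54 mm behind the grasp point. The pads swing forward as they close: fully open they stand 13 mm farther back than shut.
Start: joints at [-1.369, 0.052, 1.401, -0, 1.689, -0.07], TCP at [0.141, -0.506, 0.231] pointing down, gripper open.
Joint ranges: [-2.9, 2.9], [-0.91, 2.17], [0.12, 2.37], [-1.06, 4.2], [0.26, 2.73], [-2.93, 2.93]. Speed limits (rad/s): [2.57, 2.57, 3.01, 3.14, 3.14, 3.14].

## Interface

Orientations are given as [roll, pitch, yaw] about the fixed x, y, z axes, in that order (R = Rz(yaw) Ry(pitch) Rx(roll)).
In Python, from cell import monitor, capture, camera_params, arm, finder gives the robot as it stands.
- The arm moves only by the shell command python3 -m pendant 'ROWS' [FORCE]. ROWS is JSON, a list of rows, each an object of numbers: "dx", "dy", "dz": the shift along the tool's x, y, z as a fraction of full scale; "rx", "ry", "rz": the turn, a rotation vector about the tool's x, y, z as a fraction of full scale; "claw": the opening, from 0 (shut) to 1 (fully open). In form: [{"dx": .., "dy": .., "dz": .., "rx": .., "ry": .., "rz": .., "claw": ..}, ...]. A call has exactly 10 rows; each row is the pose to reach, as a shift and turn from the pose commanded when the call began, along the tool's axes at that moment; what a row does not reach only later rows make up. Full scale, the value 1, is 0.25 m for a shift and 90 degrees for a turn. A row lasts 1/12 s, in which the tool goes at most 41.7 mm and 7.16 degrees, less where a joint would pass 70% of its speed; a pose out of reach is approached as far as the arm can. A call with a number of a shift or a turn outside -1 to 1 is refused whole. A call with a gripper value outside its range is refused whole. The fingers move at their own pace and stop on an object; FORCE is the grip in N (left out, the last holds). Time passes only in rows, so rows that repeat a pose let the fingers close, or fill a call up. It gives the time, the measured TCP pose, the force, the opening and the grip force at its end, in the units of the state.
- monitor.observe(): the state, without advancing time (a new reading comes with each control period).
- capture(name): name is "side" or "top" or "wrist"; returns the picture (420x560x3 uint8, red, green, blue); there is no depth.
- camera_params(name): a dict with "K" (3x3 intrinsics, pixels), "camera_from_world" (4x4, takes a point from world to camera coordinates). Camera axes: x right, y down, z forward; pixel columns grow to the right and rows downward; lengths in m; the calibration is good to about 2 mm. The wrist camera is an equidistant fisheye: a pixel r from the principal point sees the ray r / f radians off the axis. A picture is of the moment at which its call begins: read the wrist's pose just before it. camera_params takes no time and is no camera call; for the wrist camera it gives the pose at the moment of the call.
- arm.job_done(): hands the job in; it is judged then, once.
Trained networks look in the newest picture that a camera, given by its name, has taken for a name from the list of things; names that differ only in an ending like _2 or _b are one class to them, and where a whole thing is asked for, a point or a joint stands for the part that bears it (a point fixed in the world has none). Each returns a list of dicts, best first, with "score" (0 to 1); they miss things now and then, are a little off and sometimes report something else, mostly with a low value. They report only what shows in the picture. A call takes as long as a camera call. They do not tell look-alikes from the thing itself.
- finder.masks_of(camera, query): "mask" (420x560 bool, what is visible of it) and "centre" ([row, column] in pixels, amid what is visible of it).
- finder.place_of(camera, query): "centre" ([row, column] in pixels: a listed point, or the origin of a listed thing).
The state is a dict: "time": time; "joint_pos": joint angles; "joint_velocities": joint speeds; "tau": joint torques, N m; "tcp_pos": TCP position; "ee_rot": TCP orientation; "ft_force": force on the tool from outside, world axes, zero at the start; "torque": the same for the moment, N m; "opening": finger opening in m; "gripper_force": force on a finger pad.
Only numpy, scipy, OpenCV 4.12 (cv2) and the standard library are available. Lean on these libraries where they do the work, as an engineer would, in place of code of your own. Each camera call takes 0.05 s, during which the arm holds its last target. There are 200 camera calls.

## Working session

There is one attempt and no reset: what is moved stays moved. The work goes in short steps, Python scripts to look and compute and a shell command to move; the robot and the scene stay as the last step left them, time stands still between calls to the robot, and variables do not carry over. Pictures are saved under pics/ and viewed, at most 10 in all, crops included, and the job is handed in when it is done.

```bash
mkdir -p pics; ls; python3 - <<'E'
from cell import monitor,capture,camera_params,finder
import cv2,numpy as np
a=capture("top");b=capture("side")
cv2.imwrite("pics/top.png",cv2.cvtColor(a,cv2.COLOR_RGB2BGR));cv2.imwrite("pics/side.png",cv2.cvtColor(b,cv2.COLOR_RGB2BGR))
for c in("top","side"):
    p=camera_params(c);print(c,np.round(p["K"],1).tolist(),np.round(p["camera_from_world"],4).tolist())
    for q in("tester","slot","blade","blade_tip","wide_blade","cover_hinge","cover_edge"):
        print(q,[(np.round(d["centre"]).tolist(),round(d["score"],2)) for d in finder.place_of(c,q)])
s=monitor.observe();print(s)
E
```

```text
pics
top [[396.7, 0.0, 279.4], [0.0, 396.7, 212.6], [0.0, 0.0, 1.0]] [[-0.0207, -0.9996, 0.0177, 0.0423], [-0.9804, 0.0168, -0.1964, 0.5318], [0.196, -0.0214, -0.9804, 1.0275], [0.0, 0.0, 0.0, 1.0]]
tester [([214.0, 270.0], 0.76), ([157.0, 336.0], 0.43)]
slot [([204.0, 272.0], 0.64), ([208.0, 400.0], 0.17)]
blade [([297.0, 377.0], 0.88), ([260.0, 426.0], 0.8), ([231.0, 404.0], 0.77), ([239.0, 371.0], 0.65), ([188.0, 401.0], 0.63)]
blade_tip [([266.0, 378.0], 0.8), ([206.0, 400.0], 0.68), ([174.0, 426.0], 0.63), ([314.0, 398.0], 0.63)]
wide_blade [([216.0, 348.0], 0.94)]
cover_hinge []
cover_edge []
side [[490.6, 0.0, 276.1], [0.0, 490.6, 208.2], [0.0, 0.0, 1.0]] [[0.9681, -0.2502, 0.011, -0.5111], [-0.1586, -0.6468, -0.746, 0.1509], [0.1938, 0.7205, -0.6659, 1.4171], [0.0, 0.0, 0.0, 1.0]]
tester [([218.0, 276.0], 0.82)]
slot [([213.0, 290.0], 0.63)]
blade [([300.0, 219.0], 0.9), ([310.0, 342.0], 0.84), ([286.0, 270.0], 0.7), ([344.0, 266.0], 0.66), ([316.0, 289.0], 0.55)]
blade_tip [([320.0, 249.0], 0.81), ([306.0, 317.0], 0.79), ([322.0, 363.0], 0.71), ([298.0, 247.0], 0.68), ([325.
[... 157 characters left out ...]
: 0.8, 'joint_pos': array([-1.36930612e+00,  5.21723949e-02,  1.40068200e+00,  1.00098084e-05,
        1.68860308e+00, -7.03018222e-02]), 'joint_velocities': array([-5.50213147e-04,  2.07077785e-04, -7.60621007e-04,  4.77710498e-04,
        9.23244020e-06,  1.53502889e-03]), 'tau': array([ 4.37196250e-04, -3.81501281e+01, -3.60300636e+01, -4.03667048e-05,
       -1.13363822e-04, -7.31293959e-07]), 'tcp_pos': array([ 0.14096925, -0.50574513,  0.23134689]), 'ee_rot': array([ 3.14145712e+00, -4.20581208e-07,  2.71793210e-01]), 'ft_force': array([-0.30253732,  0.36307039,  0.31880839]), 'torque': array([ 0.01223247,  0.02103977, -0.02820493]), 'gripper_force': 0.0, 'opening': 0.0853413545696594}
```

View pics/top.png

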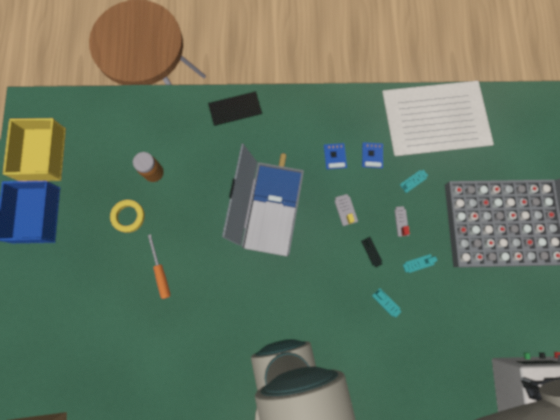

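View pics/side.png

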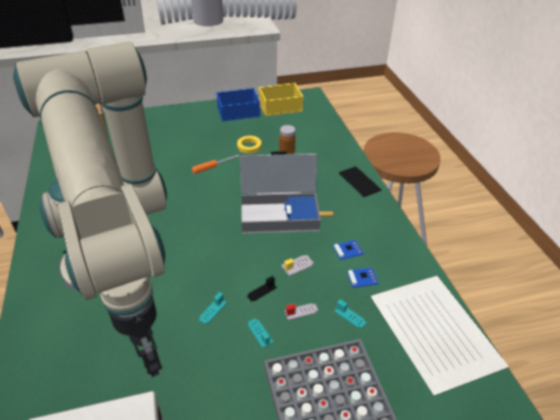

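Top picture: the red handle is at about (col 404, row 231), with its tip toward row 206. Could be mistaken for it: yellow wide blade (350,216), black (372,252), turquoise (415,181), (420,263) and (387,302). I choose (404,231), and the crop will check it. The tester is at (270,210), with its slot facing the robot (-x).

```bash
cat > h.py <<'E'
from cell import monitor,capture,camera_params,finder
import cv2,numpy as np
def ray(c,u,v,z):
    p=camera_params(c);K=np.array(p["K"]);T=np.array(p["camera_from_world"])
    d=np.linalg.inv(K)@[u,v,1];R=T[:3,:3];o=-R.T@T[:3,3];w=R.T@d
    return (o+w*(z-o[2])/w[2])
def save(n,im,sc=1):
    cv2.imwrite(n,cv2.resize(cv2.cvtColor(im,cv2.COLOR_RGB2BGR),None,fx=sc,fy=sc,interpolation=cv2.INTER_CUBIC))
E
python3 - <<'E'
from h import *
a=capture("top");save("pics/crop.png",a[140:280,220:430],3.8)
for q in("tester","slot","blade"):
    for d in finder.masks_of("top",q):
        m=d["mask"].astype(np.uint8);r=cv2.minAreaRect(cv2.findNonZero(m));print(q,round(d["score"],2),np.round(d["centre"]),np.round(r[0],1),np.round(r[1],1),round(r[2],1), a[d["mask"]].mean(0).round())
hsv=cv2.cvtColor(a,cv2.COLOR_RGB2HSV)
m=((hsv[...,0]<8)|(hsv[...,0]>172))&(hsv[...,1]>150)&(hsv[...,2]>90)
ys,xs=np.nonzero(m[215:245,390:420]);print("red",len(xs),xs.mean()+390,ys.mean()+215)
print(ray("top",xs.mean()+390,ys.mean()+215,.033))
print(ray("top",400,206.5,.003))
E
```

```text
tester 0.89 [206. 261.] [263.2 199.4] [ 69.2 101.8] 10.3 [115. 123. 134.]
slot 0.71 [204. 260.] [263.4 200.1] [ 69.9 100.7] 11.0 [115. 123. 134.]
blade 0.9 [303. 383.] [386.5 302. ] [31.8 12. ] 45.0 [ 63. 145. 141.]
blade 0.83 [182. 414.] [414.1 180.1] [ 9.2 26.6] 56.3 [ 68. 147. 145.]
blade 0.74 [261. 418.] [420.4 262.7] [10.5 33.2] 69.4 [ 65. 147. 144.]
blade 0.7 [251. 374.] [372.1 252.2] [30.  11.6] 63.4 [39. 51. 45.]
blade 0.68 [224. 400.] [401.2 221.3] [29.6 11.6] 78.7 [145. 126. 125.]
red 37 405.4054054054054 230.21621621621622
[ 0.48087145 -0.31542652  0.033     ]
[ 0.55440654 -0.31587027  0.003     ]
```

View pics/crop.png

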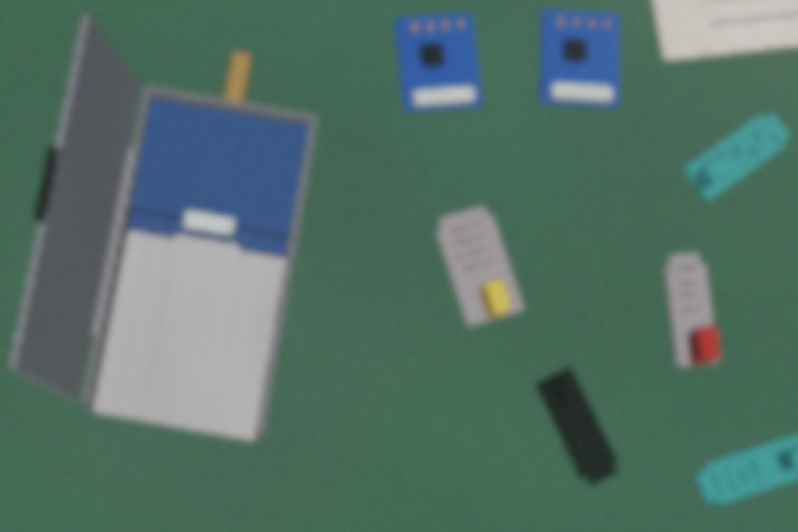

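The crop confirms the choice: red handle (405,230), narrow strip and tip at about (400,207), with the yellow one clearly wider. The tester's right wall rim runs (303.7,170.8)→(289,256), and the cover leans out to the left, toward +y.

```bash
python3 - <<'E'
from h import *
f=lambda u,v,z:ray("top",220+u/3.8,140+v/3.8,z)
P={}
for n,u,v,z in [("tip",684,255,.003),("tail",698,364,.003),("redtopmid",707,342,.035),("RimRfar",316,118,.046),("RimRnear",260,440,.046),("RimLfar",148,92,.046),("RimLnear",93,411,.046),("mouth",209,239,.006),("bedHousL",128,231,.006),("bedHousR",288,255,.006),("pin",240,55,.02)]:
    P[n]=f(u,v,z);print(n,P[n].round(4))
d=P["RimRfar"]-P["RimRnear"];print("len",np.linalg.norm(d),"yaw",np.arctan2(d[1],d[0]))
d=P["RimLfar"]-P["RimLnear"];print("len",np.linalg.norm(d),"yaw",np.arctan2(d[1],d[0]))
print("centre",sum(P[k] for k in P if "Rim" in k)/4)
d=P["tip"]-P["tail"];print("blade len",np.linalg.norm(d),"yaw",np.arctan2(d[1],d[0]))
E
```

```text
tip [ 0.5526 -0.3157  0.003 ]
tail [ 0.4695 -0.3195  0.003 ]
redtopmid [ 0.4811 -0.3166  0.035 ]
RimRfar [ 0.6514 -0.037   0.046 ]
RimRnear [0.4154 0.0103 0.046 ]
RimLfar [0.6732 0.0865 0.046 ]
RimLnear [0.4381 0.1278 0.046 ]
mouth [0.5703 0.0431 0.006 ]
bedHousL [0.5775 0.1038 0.006 ]
bedHousR [ 0.557  -0.0159  0.006 ]
pin [0.7102 0.017  0.02  ]
len 0.2406615163252809 yaw -0.19756740945357712
len 0.23873972245240654 yaw -0.1740004821090896
centre [0.54450971 0.04691491 0.046     ]
blade len 0.08323776539892593 yaw 0.045498756823772676
```

```bash
cat >> h.py <<'E'
from scipy.spatial.transform import Rotation as Ro
def go(x,y,z,yaw,tilt=0,roll=0):
    s=monitor.observe();R=Ro.from_euler("xyz",s["ee_rot"]);T=Ro.from_euler("xyz",[np.pi+roll,tilt,yaw])
    d=R.inv().apply(np.array([x,y,z])-s["tcp_pos"])/.25;r=(R.inv()*T).as_rotvec()/(np.pi/2)
    print("now",s["tcp_pos"].round(4),s["ee_rot"].round(3),"d",d.round(4),"r",r.round(4),"t",round(s["time"],2))
E
python3 -c "
from h import *
go(.4815,-.319,.12,.045)"
```

```text
now [ 0.141  -0.5058  0.2313] [3.141 0.    0.272] d [ 1.5126 -0.3539  0.4453] r [ 1.000e-04 -0.000e+00  1.444e-01] t 1.0
```

```bash
python3 -m pendant '[{"dx":0.1,"dy":-0.02,"rz":0.02,"claw":1},{"dx":0.25,"dy":-0.06,"rz":0.06,"claw":1},{"dx":0.4,"dy":-0.1,"rz":0.1,"claw":1},{"dx":0.55,"dy":-0.13,"rz":0.144,"claw":1},{"dx":0.7,"dy":-0.17,"rz":0.144,"claw":1},{"dx":0.85,"dy":-0.2,"rz":0.144,"claw":1},{"dx":0.95,"dy":-0.22,"rz":0.144,"claw":1},{"dx":1,"dy":-0.235,"rz":0.144,"claw":1},{"dx":1,"dy":-0.235,"rz":0.144,"claw":1},{"dx":1,"dy":-0.235,"rz":0.144,"claw":1}]' 40; python3 -c "
from h import *
go(.4815,-.319,.12,.045)"
```

```text
now [ 0.141  -0.5058  0.2313] [3.141 0.    0.272] d [ 1.5126 -0.3539  0.4453] r [ 1.000e-04 -0.000e+00  1.444e-01] t 1.0invalid input at $[0]: expected keys dx, dy, dz, rx, ry, rz, claw
```

```bash
python3 -m pendant '[{"dx":0.1,"dy":-0.02,"dz":0,"rx":0,"ry":0,"rz":0.02,"claw":1},{"dx":0.25,"dy":-0.06,"dz":0,"rx":0,"ry":0,"rz":0.06,"claw":1},{"dx":0.4,"dy":-0.1,"dz":0,"rx":0,"ry":0,"rz":0.1,"claw":1},{"dx":0.55,"dy":-0.13,"dz":0,"rx":0,"ry":0,"rz":0.144,"claw":1},{"dx":0.7,"dy":-0.17,"dz":0,"rx":0,"ry":0,"rz":0.144,"claw":1},{"dx":0.85,"dy":-0.2,"dz":0,"rx":0,"ry":0,"rz":0.144,"claw":1},{"dx":0.95,"dy":-0.22,"dz":0,"rx":0,"ry":0,"rz":0.144,"claw":1},{"dx":1,"dy":-0.235,"dz":0,"rx":0,"ry":0,"rz":0.144,"claw":1},{"dx":1,"dy":-0.235,"dz":0,"rx":0,"ry":0,"rz":0.144,"claw":1},{"dx":1,"dy":-0.235,"dz":0,"rx":0,"ry":0,"rz":0.144,"claw":1}]' 40; python3 -c "
from h import *
go(.4815,-.319,.12,.045)"
```

```text
time: 1.83
tcp_pos: [0.3659, -0.3821, 0.2312]
ee_rot: [3.141, 0.001, 0.046]
ft_force: [-0.8, -0.9, -0.6]
opening: 0.0854
gripper_force: 0.0
now [ 0.3659 -0.3821  0.2312] [3.141e+00 1.000e-03 4.600e-02] d [ 0.4741 -0.2306  0.4444] r [0.0001 0.0004 0.0009] t 1.83
```

```bash
python3 -m pendant '[{"dx":0.12,"dy":-0.06,"dz":0.1,"rx":0,"ry":0,"rz":0,"claw":1},{"dx":0.24,"dy":-0.12,"dz":0.2,"rx":0,"ry":0,"rz":0,"claw":1},{"dx":0.36,"dy":-0.18,"dz":0.32,"rx":0,"ry":0,"rz":0,"claw":1},{"dx":0.43,"dy":-0.21,"dz":0.4,"rx":0,"ry":0,"rz":0,"claw":1},{"dx":0.474,"dy":-0.23,"dz":0.444,"rx":0,"ry":0,"rz":0,"claw":1},{"dx":0.474,"dy":-0.23,"dz":0.444,"rx":0,"ry":0,"rz":0,"claw":1},{"dx":0.474,"dy":-0.23,"dz":0.444,"rx":0,"ry":0,"rz":0,"claw":1},{"dx":0.474,"dy":-0.23,"dz":0.444,"rx":0,"ry":0,"rz":0,"claw":1},{"dx":0.474,"dy":-0.23,"dz":0.444,"rx":0,"ry":0,"rz":0,"claw":1},{"dx":0.474,"dy":-0.23,"dz":0.444,"rx":0,"ry":0,"rz":0,"claw":1}]'; python3 -c "
from h import *
go(.4815,-.319,.013,.045)
p=camera_params('wrist');print(p)
a=capture('wrist');save('pics/w1.png',a)
for q in ('blade','blade_tip'): print(finder.place_of('wrist',q))
"
```

```text
time: 2.67
tcp_pos: [0.4815, -0.3205, 0.1221]
ee_rot: [3.14, -0.002, 0.044]
ft_force: [1.0, 0.1, 0.4]
opening: 0.0852
gripper_force: 0.0
now [ 0.4815 -0.3205  0.1221] [ 3.14e+00 -2.00e-03  4.40e-02] d [-0.0005 -0.0068  0.4365] r [ 0.0013 -0.0013 -0.0006] t 2.67
{'K': array([[325.1922621 ,   0.        , 281.71929327],
       [  0.        , 325.1922621 , 208.15885299],
       [  0.        ,   0.        ,   1.        ]]), 'camera_from_world': array([[ 0.04537401, -0.99896911,  0.00138774, -0.34258099],
       [-0.95406205, -0.04292238,  0.29651859,  0.43893959],
       [-0.29615335, -0.01477823, -0.95502607,  0.41455148],
       [ 0.        ,  0.        ,  0.        ,  1.        ]])}
[{'centre': [285.6, 339.0], 'score': 0.95}, {'centre': [224.6, 159.8], 'score': 0.83}, {'centre': [197.6, 277.4], 'score': 0.72}, {'centre': [38.2, 309.1], 'score': 0.72}]
[{'centre': [4.4, 382.4], 'score': 0.94}, {'centre': [114.1, 273.4], 'score': 0.87}, {'centre': [289.0, 193.9], 'score': 0.76}, {'centre': [302.7, 267.6], 'score': 0.6}]
```

View pics/w1.png

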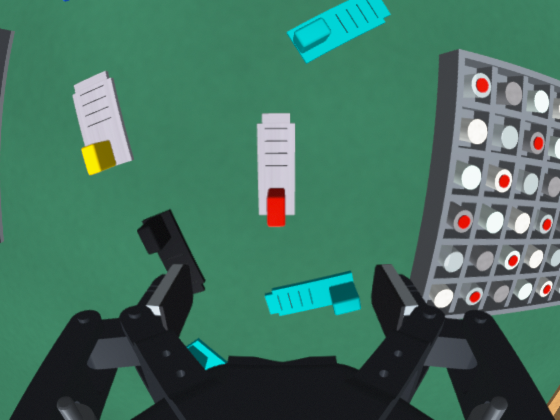

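The wrist picture shows the red blade with its tip at (276,114), its tail at about (276,215) and the handle top at (276,193)–(276,226). I'll add a fisheye projection.

```bash
cat >> h.py <<'E'
def wray(p,u,v,z):
    K=np.array(p["K"]);T=np.array(p["camera_from_world"]);e=np.array([u-K[0,2],v-K[1,2]])/K[0,0];t=np.linalg.norm(e)
    d=np.r_[e/t*np.sin(t),np.cos(t)];R=T[:3,:3];o=-R.T@T[:3,3];w=R.T@d
    return o+w*(z-o[2])/w[2]
def wpix(p,P):
    K=np.array(p["K"]);T=np.array(p["camera_from_world"]);c=T[:3,:3]@np.array(P)+T[:3,3];n=np.hypot(c[0],c[1]);t=np.arctan2(n,c[2])
    return K[0,0]*t*c[:2]/n+K[:2,2]
E
python3 -c "
from h import *
p=camera_params('wrist')
for u,v,z in [(276,114,.005),(258,214,.005),(294,214,.005),(276,226,.035),(277,191,.035),(267,226,.035),(286,226,.035)]: print(u,v,wray(p,u,v,z).round(4))
print(wpix(p,monitor.observe()['tcp_pos']))
"
```

```text
276 114 [ 0.5539 -0.3123  0.005 ]
258 214 [ 0.4703 -0.3006  0.005 ]
294 214 [ 0.4717 -0.331   0.005 ]
276 226 [ 0.4714 -0.3163  0.035 ]
277 191 [ 0.4987 -0.3159  0.035 ]
267 226 [ 0.4711 -0.3095  0.035 ]
286 226 [ 0.4718 -0.3239  0.035 ]
[280.91480411 267.55608339]
```

```bash
python3 -m pendant '[{"dx":0.006,"dy":-0.02,"dz":0.12,"rx":0,"ry":0,"rz":0,"claw":1},{"dx":0.006,"dy":-0.02,"dz":0.24,"rx":0,"ry":0,"rz":0,"claw":1},{"dx":0.006,"dy":-0.02,"dz":0.36,"rx":0,"ry":0,"rz":0,"claw":1},{"dx":0.006,"dy":-0.02,"dz":0.44,"rx":0,"ry":0,"rz":0,"claw":1},{"dx":0.006,"dy":-0.02,"dz":0.44,"rx":0,"ry":0,"rz":0,"claw":1},{"dx":0.006,"dy":-0.02,"dz":0.44,"rx":0,"ry":0,"rz":0,"claw":0.05},{"dx":0.006,"dy":-0.02,"dz":0.44,"rx":0,"ry":0,"rz":0,"claw":0.05},{"dx":0.006,"dy":-0.02,"dz":0.44,"rx":0,"ry":0,"rz":0,"claw":0.05},{"dx":0.006,"dy":-0.02,"dz":0.44,"rx":0,"ry":0,"rz":0,"claw":0.05},{"dx":0.006,"dy":-0.02,"dz":0.44,"rx":0,"ry":0,"rz":0,"claw":0.05}]' 30
```

```text
time: 3.65
tcp_pos: [0.4837, -0.3146, 0.0118]
ee_rot: [3.14, -0.002, 0.046]
ft_force: [-0.4, -0.1, 0.5]
opening: 0.0253
gripper_force: 0.0
```

```bash
python3 -m pendant '[{"dx":0,"dy":0,"dz":0,"rx":0,"ry":0,"rz":0,"claw":0.05},{"dx":0,"dy":0,"dz":0,"rx":0,"ry":0,"rz":0,"claw":0.05},{"dx":0,"dy":0,"dz":0,"rx":0,"ry":0,"rz":0,"claw":0.05},{"dx":0,"dy":0,"dz":0,"rx":0,"ry":0,"rz":0,"claw":0.05},{"dx":0,"dy":0,"dz":-0.1,"rx":0,"ry":0,"rz":0,"claw":0.05},{"dx":0,"dy":0,"dz":-0.2,"rx":0,"ry":0,"rz":0,"claw":0.05},{"dx":0,"dy":0,"dz":-0.3,"rx":0,"ry":0,"rz":0,"claw":0.05},{"dx":0,"dy":0,"dz":-0.4,"rx":0,"ry":0,"rz":0,"claw":0.05},{"dx":0,"dy":0,"dz":-0.5,"rx":0,"ry":0,"rz":0,"claw":0.05},{"dx":0,"dy":0,"dz":-0.5,"rx":0,"ry":0,"rz":0,"claw":0.05}]'; python3 -c "
from h import *
go(.475,.060,.135,-.186)"
```

```text
time: 4.48
tcp_pos: [0.4849, -0.3154, 0.1409]
ee_rot: [3.136, -0.007, 0.046]
ft_force: [0.3, -0.8, 0.3]
opening: 0.0133
gripper_force: 29.5
now [ 0.4849 -0.3154  0.1409] [ 3.136 -0.007  0.046] d [ 0.0291 -1.5017  0.0158] r [ 0.0029 -0.0046  0.1475] t 4.48
```

```bash
python3 -m pendant '[{"dx":0,"dy":-0.08,"dz":0,"rx":0,"ry":0,"rz":0.02,"claw":0.05},{"dx":0,"dy":-0.2,"dz":0,"rx":0,"ry":0,"rz":0.05,"claw":0.05},{"dx":0.01,"dy":-0.34,"dz":0,"rx":0,"ry":0,"rz":0.08,"claw":0.05},{"dx":0.01,"dy":-0.48,"dz":0,"rx":0,"ry":0,"rz":0.11,"claw":0.05},{"dx":0.02,"dy":-0.62,"dz":0,"rx":0,"ry":0,"rz":0.147,"claw":0.05},{"dx":0.02,"dy":-0.76,"dz":0,"rx":0,"ry":0,"rz":0.147,"claw":0.05},{"dx":0.02,"dy":-0.9,"dz":0,"rx":0,"ry":0,"rz":0.147,"claw":0.05},{"dx":0.02,"dy":-1,"dz":0,"rx":0,"ry":0,"rz":0.147,"claw":0.05},{"dx":0.02,"dy":-1,"dz":0,"rx":0,"ry":0,"rz":0.147,"claw":0.05},{"dx":0.02,"dy":-1,"dz":0,"rx":0,"ry":0,"rz":0.147,"claw":0.05}]'; python3 -c "
from h import *
go(.4815,.059,.135,-.186)"
```

```text
time: 5.32
tcp_pos: [0.4761, -0.0631, 0.1342]
ee_rot: [3.141, 0.002, -0.183]
ft_force: [-0.2, -0.4, -1.3]
opening: 0.0136
gripper_force: 29.5
now [ 0.4761 -0.0631  0.1342] [ 3.141e+00  2.000e-03 -1.830e-01] d [-0.0675 -0.484  -0.0032] r [0.0001 0.001  0.0021] t 5.32
```

```bash
python3 -m pendant '[{"dx":0,"dy":-0.1,"dz":0,"rx":0,"ry":0,"rz":0,"claw":0.05},{"dx":-0.02,"dy":-0.22,"dz":0,"rx":0,"ry":0,"rz":0,"claw":0.05},{"dx":-0.04,"dy":-0.34,"dz":0,"rx":0,"ry":0,"rz":0,"claw":0.05},{"dx":-0.06,"dy":-0.43,"dz":0,"rx":0,"ry":0,"rz":0.002,"claw":0.05},{"dx":-0.068,"dy":-0.484,"dz":0,"rx":0,"ry":0,"rz":0.002,"claw":0.05},{"dx":-0.068,"dy":-0.484,"dz":0,"rx":0,"ry":0,"rz":0.002,"claw":0.05},{"dx":-0.068,"dy":-0.484,"dz":0,"rx":0,"ry":0,"rz":0.002,"claw":0.05},{"dx":-0.068,"dy":-0.484,"dz":0,"rx":0,"ry":0,"rz":0.002,"claw":0.05},{"dx":-0.068,"dy":-0.484,"dz":0,"rx":0,"ry":0,"rz":0.002,"claw":0.05},{"dx":-0.068,"dy":-0.484,"dz":0,"rx":0,"ry":0,"rz":0.002,"claw":0.05}]'; python3 -c "
from h import *
go(.4815,.059,.0175,-.186)
p=camera_params('wrist');np.save('pw.npy',p,allow_pickle=True)
a=capture('wrist');save('pics/w2.png',a)
print(finder.place_of('wrist','slot'))
print(wpix(p,[.567,.043,.006]),wpix(p,[.5548,.0452,.1205]))
"
```

```text
time: 6.15
tcp_pos: [0.4823, 0.0568, 0.1351]
ee_rot: [3.141, 0.0, -0.19]
ft_force: [0.4, 0.7, -1.8]
opening: 0.0131
gripper_force: 29.6
now [0.4823 0.0568 0.1351] [ 3.141  0.    -0.19 ] d [-0.0046 -0.008   0.4706] r [ 0.0002  0.0001 -0.0026] t 6.15
[{'centre': [97.1, 275.6], 'score': 0.69}]
[278.43296909  97.98626981] [276.2129582  115.08929735]
```

View pics/w2.png

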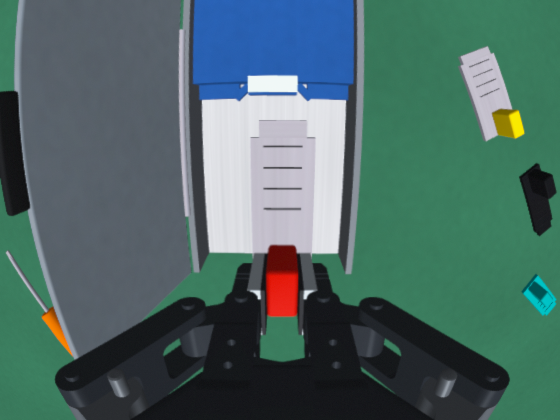

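The picture shows the held blade aligned with the tool, its tip at about (283,121). The slot's flared mouth spans (241,99)–(305,99), and the bed edges run (200,100)→(210,253) and (346,100)→(341,253).

```bash
python3 -c "
from h import *
p=np.load('pw.npy',allow_pickle=True).item()
g=lambda u,v,z:(lambda q:(print(u,v,q.round(4)),q)[1])(wray(p,u,v,z))
l=g(241,100,.006);r=g(305,100,.006);print('w',np.linalg.norm(l-r))
a=(g(200,100,.006)+g(346,100,.006))/2; b=(g(210,253,.006)+g(341,253,.006))/2
d=a-b;print(a,b,np.arctan2(d[1],d[0]))
zb=.135-.0118+.005
print('tip');t=g(283,121,zb);m=(g(251,190,zb)+g(314,190,zb))/2;d=t-m;print(m,np.arctan2(d[1],d[0]))
print(finder.place_of('wrist','cover_edge'))
r1=g(193,272,.046);r2=g(349,273,.046)
"
```

```text
241 100 [0.5716 0.0737 0.006 ]
305 100 [0.5614 0.0217 0.006 ]
w 0.05298383996782436
200 100 [0.5796 0.1079 0.006 ]
346 100 [ 0.5559 -0.0123  0.006 ]
210 253 [0.4422 0.1329 0.006 ]
341 253 [0.4194 0.0119 0.006 ]
[0.56776333 0.04779017 0.006     ] [0.4307884  0.07238301 0.006     ] -0.17764988027162154
tip
283 121 [0.5516 0.0425 0.1282]
251 190 [0.5223 0.0637 0.1282]
314 190 [0.5166 0.034  0.1282]
[0.51947656 0.04886084 0.1282    ] -0.19514829547517287
[{'centre': [147.9, 15.6], 'score': 0.89}]
193 272 [0.4444 0.139  0.046 ]
349 273 [0.4198 0.0118 0.046 ]
```

```bash
python3 -m pendant '[{"dx":0,"dy":-0.024,"dz":0.08,"rx":0,"ry":0,"rz":-0.008,"claw":0.05},{"dx":-0.003,"dy":-0.024,"dz":0.18,"rx":0,"ry":0,"rz":-0.008,"claw":0.05},{"dx":-0.003,"dy":-0.024,"dz":0.28,"rx":0,"ry":0,"rz":-0.008,"claw":0.05},{"dx":-0.003,"dy":-0.024,"dz":0.37,"rx":0,"ry":0,"rz":-0.008,"claw":0.05},{"dx":-0.003,"dy":-0.024,"dz":0.43,"rx":0,"ry":0,"rz":-0.008,"claw":0.05},{"dx":-0.003,"dy":-0.024,"dz":0.455,"rx":0,"ry":0,"rz":-0.008,"claw":0.05},{"dx":-0.003,"dy":-0.024,"dz":0.466,"rx":0,"ry":0,"rz":-0.008,"claw":0.05},{"dx":-0.003,"dy":-0.024,"dz":0.466,"rx":0,"ry":0,"rz":-0.008,"claw":0.05},{"dx":-0.003,"dy":-0.024,"dz":0.466,"rx":0,"ry":0,"rz":-0.008,"claw":0.05},{"dx":-0.003,"dy":-0.024,"dz":0.466,"rx":0,"ry":0,"rz":-0.008,"claw":0.05}]'
```

```text
time: 7.13
tcp_pos: [0.4835, 0.0639, 0.0201]
ee_rot: [-3.141, -0.002, -0.176]
ft_force: [0.5, 0.5, -1.6]
opening: 0.0135
gripper_force: 29.6
```

```bash
python3 -m pendant '[{"dx":0,"dy":0,"dz":0,"rx":0,"ry":0,"rz":0,"claw":0.5},{"dx":0,"dy":0,"dz":0,"rx":0,"ry":0,"rz":0,"claw":0.5},{"dx":0,"dy":0,"dz":0,"rx":0,"ry":0,"rz":0,"claw":0.5},{"dx":0,"dy":0,"dz":0,"rx":0,"ry":0,"rz":0,"claw":0.5},{"dx":0,"dy":0,"dz":0,"rx":0,"ry":0,"rz":0,"claw":0.5},{"dx":0,"dy":0,"dz":-0.06,"rx":0,"ry":0,"rz":0,"claw":0.5},{"dx":0,"dy":0,"dz":-0.13,"rx":0,"ry":0,"rz":0,"claw":0.5},{"dx":0,"dy":0,"dz":-0.2,"rx":0,"ry":0,"rz":0,"claw":0.5},{"dx":0,"dy":0,"dz":-0.26,"rx":0,"ry":0,"rz":0,"claw":0.5},{"dx":0,"dy":0,"dz":-0.26,"rx":0,"ry":0,"rz":0,"claw":0.5}]'; python3 -c "
from h import *
p=camera_params('wrist');np.save('pw.npy',p,allow_pickle=True)
a=capture('wrist');save('pics/w3.png',a);print(monitor.observe()['tcp_pos'])
"
```

```text
time: 7.97
tcp_pos: [0.4845, 0.0641, 0.0871]
ee_rot: [-3.14, -0.006, -0.176]
ft_force: [0.3, -0.3, 0.4]
opening: 0.0427
gripper_force: 0.0
[0.48364886 0.06398558 0.085205  ]
```

View pics/w3.png

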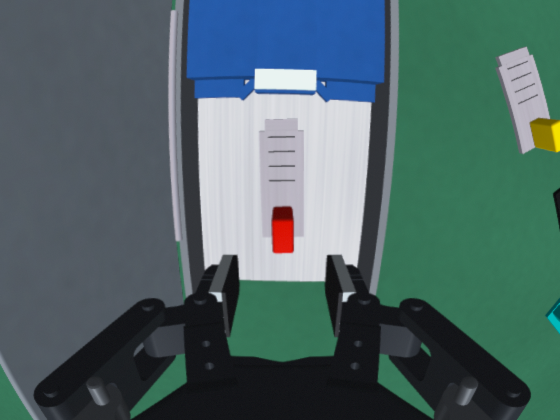

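The blade lies flat and in line with the slot, its tip at (281,119) and tail at (283,237). The mouth is centred at about (285,98).

```bash
python3 -c "
from h import *
p=np.load('pw.npy',allow_pickle=True).item()
m=(wray(p,243,99,.006)+wray(p,326,99,.006))/2
t=wray(p,281,119,.011);b=wray(p,283,237,.011);d=t-b;y=np.arctan2(d[1],d[0])
print('mouth',m,'tip',t,'tail',b,'yaw',y,np.linalg.norm(d))
L=(wray(p,196,99,.006)+wray(p,372,99,.006))/2;N=(wray(p,205,281,.006)+wray(p,358,281,.006))/2;e=L-N;print(L,N,np.arctan2(e[1],e[0]))
ty=np.arctan2(e[1],e[0]);c,s=np.cos(ty),np.sin(ty);q=(t-m);print('tip in slot',c*q[0]+s*q[1],-s*q[0]+c*q[1])
q=b+np.array([c,s,0])*-.032;go(q[0],q[1],.07,ty)
"
```

```text
mouth [0.56711677 0.0472354  0.006     ] tip [0.55358077 0.05204467 0.011     ] tail [0.47010008 0.06531825 0.011     ] yaw -0.15768179193889714 0.08452936531878237
[0.5686006  0.04726317 0.006     ] [0.42976513 0.07361421 0.006     ] -0.18756939396092778
tip in slot -0.014195376232349248 0.002200840379042278
now [0.4836 0.064  0.0852] [-3.141e+00 -3.000e-03 -1.760e-01] d [-0.1825  0.0028  0.0602] r [-0.0005 -0.0022  0.0075] t 8.02
```

```bash
python3 -m pendant '[{"dx":-0.08,"dy":0,"dz":0,"rx":0,"ry":0.02,"rz":0.004,"claw":0},{"dx":-0.15,"dy":0.002,"dz":0,"rx":0,"ry":0.04,"rz":0.004,"claw":0},{"dx":-0.183,"dy":0.002,"dz":0,"rx":0,"ry":0.055,"rz":0.006,"claw":0},{"dx":-0.183,"dy":0.002,"dz":0.05,"rx":0,"ry":0.055,"rz":0.006,"claw":0},{"dx":-0.183,"dy":0.002,"dz":0.12,"rx":0,"ry":0.055,"rz":0.006,"claw":0},{"dx":-0.183,"dy":0.002,"dz":0.19,"rx":0,"ry":0.055,"rz":0.006,"claw":0},{"dx":-0.183,"dy":0.002,"dz":0.25,"rx":0,"ry":0.055,"rz":0.006,"claw":0},{"dx":-0.183,"dy":0.002,"dz":0.29,"rx":0,"ry":0.055,"rz":0.006,"claw":0},{"dx":-0.183,"dy":0.002,"dz":0.302,"rx":0,"ry":0.055,"rz":0.006,"claw":0},{"dx":-0.183,"dy":0.002,"dz":0.302,"rx":0,"ry":0.055,"rz":0.006,"claw":0}]' 20; python3 -c "
from h import *
p=camera_params('wrist');np.save('pw.npy',p,allow_pickle=True)
a=capture('wrist');save('pics/w4.png',a);s=monitor.observe();print(s['tcp_pos'],s['ft_force'],s['opening'])
"
```

```text
time: 8.85
tcp_pos: [0.4365, 0.0713, 0.0071]
ee_rot: [3.141, -0.084, -0.185]
ft_force: [0.4, -0.5, 0.3]
opening: 0.0
gripper_force: 0.0
[0.43720107 0.07140971 0.00783009] [-0.13920241  0.07294733 -0.24467945] 0.00020640735022216106
```

View pics/w4.png

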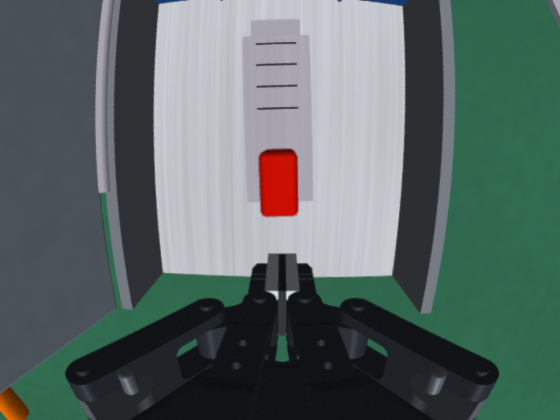

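The shut fingers at (282,262) stand centred behind the handle (279,183) and clear of it. Next I push forward slowly.

```bash
python3 -m pendant '[{"dx":0.02,"dy":0,"dz":-0.002,"rx":0,"ry":0,"rz":0,"claw":0},{"dx":0.05,"dy":0,"dz":-0.001,"rx":0,"ry":0,"rz":0,"claw":0},{"dx":0.07,"dy":0,"dz":0.001,"rx":0,"ry":0,"rz":0,"claw":0},{"dx":0.09,"dy":0,"dz":0.003,"rx":0,"ry":0,"rz":0,"claw":0},{"dx":0.11,"dy":0,"dz":0.005,"rx":0,"ry":0,"rz":0,"claw":0},{"dx":0.13,"dy":0,"dz":0.006,"rx":0,"ry":0,"rz":0,"claw":0},{"dx":0.15,"dy":0,"dz":0.008,"rx":0,"ry":0,"rz":0,"claw":0},{"dx":0.17,"dy":0,"dz":0.01,"rx":0,"ry":0,"rz":0,"claw":0},{"dx":0.185,"dy":0,"dz":0.011,"rx":0,"ry":0,"rz":0,"claw":0},{"dx":0.19,"dy":0,"dz":0.012,"rx":0,"ry":0,"rz":0,"claw":0}]'; python3 -c "
from h import *
p=camera_params('wrist');np.save('pw.npy',p,allow_pickle=True)
a=capture('wrist');save('pics/w5.png',a);s=monitor.observe();print(s['tcp_pos'],s['ft_force'],s['ee_rot'])
"
```

```text
time: 9.73
tcp_pos: [0.4848, 0.0625, 0.0094]
ee_rot: [-3.141, -0.087, -0.185]
ft_force: [-1.1, 0.2, 2.7]
opening: 0.0002
gripper_force: 0.9
[0.4847623  0.06254697 0.00936825] [ 0.33158134 -0.36920887  0.10794932] [-3.14126471 -0.08670119 -0.1854383 ]
```

View pics/w5.png

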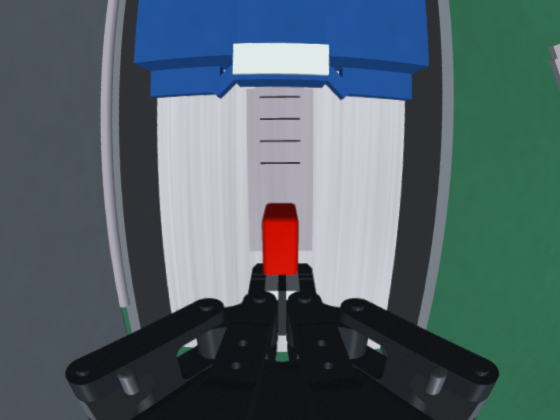

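The blade has entered the slot straight, its strip centred at (281,90) in the flared mouth and the handle at the fingers. The tip is about 11 mm inside, so I go on in small steps and feel for the plunger.

```bash
python3 -m pendant '[{"dx":0.005,"dy":0,"dz":0,"rx":0,"ry":0,"rz":0,"claw":0},{"dx":0.01,"dy":0,"dz":0.001,"rx":0,"ry":0,"rz":0,"claw":0},{"dx":0.015,"dy":0,"dz":0.001,"rx":0,"ry":0,"rz":0,"claw":0},{"dx":0.02,"dy":0,"dz":0.002,"rx":0,"ry":0,"rz":0,"claw":0},{"dx":0.025,"dy":0,"dz":0.002,"rx":0,"ry":0,"rz":0,"claw":0},{"dx":0.03,"dy":0,"dz":0.003,"rx":0,"ry":0,"rz":0,"claw":0},{"dx":0.034,"dy":0,"dz":0.003,"rx":0,"ry":0,"rz":0,"claw":0},{"dx":0.038,"dy":0,"dz":0.003,"rx":0,"ry":0,"rz":0,"claw":0},{"dx":0.04,"dy":0,"dz":0.003,"rx":0,"ry":0,"rz":0,"claw":0},{"dx":0.042,"dy":0,"dz":0.003,"rx":0,"ry":0,"rz":0,"claw":0}]'
python3 -m pendant '[{"dx":0.001,"dy":0,"dz":0,"rx":0,"ry":0,"rz":0,"claw":0},{"dx":0.002,"dy":0,"dz":0,"rx":0,"ry":0,"rz":0,"claw":0},{"dx":0.003,"dy":0,"dz":0,"rx":0,"ry":0,"rz":0,"claw":0},{"dx":0.004,"dy":0,"dz":0,"rx":0,"ry":0,"rz":0,"claw":0},{"dx":0.005,"dy":0,"dz":0,"rx":0,"ry":0,"rz":0,"claw":0},{"dx":0.006,"dy":0,"dz":0,"rx":0,"ry":0,"rz":0,"claw":0},{"dx":0.007,"dy":0,"dz":0.001,"rx":0,"ry":0,"rz":0,"claw":0},{"dx":0.008,"dy":0,"dz":0.001,"rx":0,"ry":0,"rz":0,"claw":0},{"dx":0.009,"dy":0,"dz":0.001,"rx":0,"ry":0,"rz":0,"claw":0},{"dx":0.01,"dy":0,"dz":0.001,"rx":0,"ry":0,"rz":0,"claw":0}]'
```

```text
time: 10.62
tcp_pos: [0.4946, 0.0607, 0.0095]
ee_rot: [-3.141, -0.086, -0.185]
ft_force: [-1.6, -0.4, 0.0]
opening: 0.0001
gripper_force: 0.3
time: 11.45
tcp_pos: [0.4971, 0.0603, 0.0095]
ee_rot: [-3.141, -0.086, -0.185]
ft_force: [-1.0, 0.1, 0.2]
opening: -0.0001
gripper_force: 0.6
```

```bash
python3 -m pendant '[{"dx":0.001,"dy":0,"dz":0,"rx":0,"ry":0,"rz":0,"claw":0},{"dx":0.002,"dy":0,"dz":0,"rx":0,"ry":0,"rz":0,"claw":0},{"dx":0.003,"dy":0,"dz":0,"rx":0,"ry":0,"rz":0,"claw":0},{"dx":0.004,"dy":0,"dz":0,"rx":0,"ry":0,"rz":0,"claw":0},{"dx":0.005,"dy":0,"dz":0,"rx":0,"ry":0,"rz":0,"claw":0},{"dx":0.006,"dy":0,"dz":0,"rx":0,"ry":0,"rz":0,"claw":0},{"dx":0.007,"dy":0,"dz":0.001,"rx":0,"ry":0,"rz":0,"claw":0},{"dx":0.008,"dy":0,"dz":0.001,"rx":0,"ry":0,"rz":0,"claw":0},{"dx":0.009,"dy":0,"dz":0.001,"rx":0,"ry":0,"rz":0,"claw":0},{"dx":0.01,"dy":0,"dz":0.001,"rx":0,"ry":0,"rz":0,"claw":0}]'
python3 -c "
from h import *
print(monitor.observe()['tau'].round(2))"
python3 -m pendant '[{"dx":0.001,"dy":0,"dz":0,"rx":0,"ry":0,"rz":0,"claw":0},{"dx":0.002,"dy":0,"dz":0,"rx":0,"ry":0,"rz":0,"claw":0},{"dx":0.003,"dy":0,"dz":0,"rx":0,"ry":0,"rz":0,"claw":0},{"dx":0.004,"dy":0,"dz":0,"rx":0,"ry":0,"rz":0,"claw":0},{"dx":0.005,"dy":0,"dz":0,"rx":0,"ry":0,"rz":0,"claw":0},{"dx":0.006,"dy":0,"dz":0,"rx":0,"ry":0,"rz":0,"claw":0},{"dx":0.007,"dy":0,"dz":0.001,"rx":0,"ry":0,"rz":0,"claw":0},{"dx":0.008,"dy":0,"dz":0.001,"rx":0,"ry":0,"rz":0,"claw":0},{"dx":0.009,"dy":0,"dz":0.001,"rx":0,"ry":0,"rz":0,"claw":0},{"dx":0.01,"dy":0,"dz":0.001,"rx":0,"ry":0,"rz":0,"claw":0}]'
```

```text
time: 12.28
tcp_pos: [0.4996, 0.0598, 0.0095]
ee_rot: [-3.141, -0.086, -0.185]
ft_force: [-1.7, -0.3, 0.2]
opening: -0.0003
gripper_force: 0.5
[ -0.16 -36.6  -31.45  -0.13  -0.57   0.  ]
time: 13.12
tcp_pos: [0.5021, 0.0593, 0.0095]
ee_rot: [-3.141, -0.087, -0.185]
ft_force: [-1.5, 0.1, 0.9]
opening: -0.0001
gripper_force: 0.5
```

```bash
python3 -m pendant '[{"dx":0.001,"dy":0,"dz":0,"rx":0,"ry":0,"rz":0,"claw":0},{"dx":0.002,"dy":0,"dz":0,"rx":0,"ry":0,"rz":0,"claw":0},{"dx":0.003,"dy":0,"dz":0,"rx":0,"ry":0,"rz":0,"claw":0},{"dx":0.004,"dy":0,"dz":0,"rx":0,"ry":0,"rz":0,"claw":0},{"dx":0.005,"dy":0,"dz":0,"rx":0,"ry":0,"rz":0,"claw":0},{"dx":0.006,"dy":0,"dz":0,"rx":0,"ry":0,"rz":0,"claw":0},{"dx":0.007,"dy":0,"dz":0.001,"rx":0,"ry":0,"rz":0,"claw":0},{"dx":0.008,"dy":0,"dz":0.001,"rx":0,"ry":0,"rz":0,"claw":0},{"dx":0.009,"dy":0,"dz":0.001,"rx":0,"ry":0,"rz":0,"claw":0},{"dx":0.01,"dy":0,"dz":0.001,"rx":0,"ry":0,"rz":0,"claw":0}]'
python3 -m pendant '[{"dx":0.001,"dy":0,"dz":0,"rx":0,"ry":0,"rz":0,"claw":0},{"dx":0.002,"dy":0,"dz":0,"rx":0,"ry":0,"rz":0,"claw":0},{"dx":0.003,"dy":0,"dz":0,"rx":0,"ry":0,"rz":0,"claw":0},{"dx":0.004,"dy":0,"dz":0,"rx":0,"ry":0,"rz":0,"claw":0},{"dx":0.005,"dy":0,"dz":0,"rx":0,"ry":0,"rz":0,"claw":0},{"dx":0.006,"dy":0,"dz":0,"rx":0,"ry":0,"rz":0,"claw":0},{"dx":0.007,"dy":0,"dz":0.001,"rx":0,"ry":0,"rz":0,"claw":0},{"dx":0.008,"dy":0,"dz":0.001,"rx":0,"ry":0,"rz":0,"claw":0},{"dx":0.009,"dy":0,"dz":0.001,"rx":0,"ry":0,"rz":0,"claw":0},{"dx":0.01,"dy":0,"dz":0.001,"rx":0,"ry":0,"rz":0,"claw":0}]'
```

```text
time: 13.95
tcp_pos: [0.5045, 0.0589, 0.0094]
ee_rot: [-3.141, -0.086, -0.185]
ft_force: [-1.4, -0.1, -0.2]
opening: -0.0001
gripper_force: 0.5
time: 14.78
tcp_pos: [0.507, 0.0584, 0.0094]
ee_rot: [-3.141, -0.086, -0.185]
ft_force: [-1.0, 0.5, 0.7]
opening: -0.0001
gripper_force: 0.5
```

```bash
python3 -m pendant '[{"dx":0.001,"dy":0,"dz":0,"rx":0,"ry":0,"rz":0,"claw":0},{"dx":0.002,"dy":0,"dz":0,"rx":0,"ry":0,"rz":0,"claw":0},{"dx":0.003,"dy":0,"dz":0,"rx":0,"ry":0,"rz":0,"claw":0},{"dx":0.004,"dy":0,"dz":0,"rx":0,"ry":0,"rz":0,"claw":0},{"dx":0.005,"dy":0,"dz":0,"rx":0,"ry":0,"rz":0,"claw":0},{"dx":0.006,"dy":0,"dz":0,"rx":0,"ry":0,"rz":0,"claw":0},{"dx":0.007,"dy":0,"dz":0.001,"rx":0,"ry":0,"rz":0,"claw":0},{"dx":0.008,"dy":0,"dz":0.001,"rx":0,"ry":0,"rz":0,"claw":0},{"dx":0.009,"dy":0,"dz":0.001,"rx":0,"ry":0,"rz":0,"claw":0},{"dx":0.01,"dy":0,"dz":0.001,"rx":0,"ry":0,"rz":0,"claw":0}]'
python3 -m pendant '[{"dx":0.001,"dy":0,"dz":0,"rx":0,"ry":0,"rz":0,"claw":0},{"dx":0.002,"dy":0,"dz":0,"rx":0,"ry":0,"rz":0,"claw":0},{"dx":0.003,"dy":0,"dz":0,"rx":0,"ry":0,"rz":0,"claw":0},{"dx":0.004,"dy":0,"dz":0,"rx":0,"ry":0,"rz":0,"claw":0},{"dx":0.005,"dy":0,"dz":0,"rx":0,"ry":0,"rz":0,"claw":0},{"dx":0.006,"dy":0,"dz":0,"rx":0,"ry":0,"rz":0,"claw":0},{"dx":0.007,"dy":0,"dz":0.001,"rx":0,"ry":0,"rz":0,"claw":0},{"dx":0.008,"dy":0,"dz":0.001,"rx":0,"ry":0,"rz":0,"claw":0},{"dx":0.009,"dy":0,"dz":0.001,"rx":0,"ry":0,"rz":0,"claw":0},{"dx":0.01,"dy":0,"dz":0.001,"rx":0,"ry":0,"rz":0,"claw":0}]'
```

```text
time: 15.62
tcp_pos: [0.5094, 0.0579, 0.0093]
ee_rot: [-3.141, -0.086, -0.185]
ft_force: [-0.2, 0.0, 0.2]
opening: -0.0003
gripper_force: 0.5
time: 16.45
tcp_pos: [0.5119, 0.0575, 0.0093]
ee_rot: [-3.141, -0.086, -0.185]
ft_force: [-0.4, 0.0, -0.3]
opening: 0.0002
gripper_force: 0.5
```

```bash
python3 -m pendant '[{"dx":0.001,"dy":0,"dz":0,"rx":0,"ry":0,"rz":0,"claw":0},{"dx":0.002,"dy":0,"dz":0,"rx":0,"ry":0,"rz":0,"claw":0},{"dx":0.003,"dy":0,"dz":0,"rx":0,"ry":0,"rz":0,"claw":0},{"dx":0.004,"dy":0,"dz":0,"rx":0,"ry":0,"rz":0,"claw":0},{"dx":0.005,"dy":0,"dz":0,"rx":0,"ry":0,"rz":0,"claw":0},{"dx":0.006,"dy":0,"dz":0,"rx":0,"ry":0,"rz":0,"claw":0},{"dx":0.007,"dy":0,"dz":0.001,"rx":0,"ry":0,"rz":0,"claw":0},{"dx":0.008,"dy":0,"dz":0.001,"rx":0,"ry":0,"rz":0,"claw":0},{"dx":0.009,"dy":0,"dz":0.001,"rx":0,"ry":0,"rz":0,"claw":0},{"dx":0.01,"dy":0,"dz":0.001,"rx":0,"ry":0,"rz":0,"claw":0}]'
python3 -m pendant '[{"dx":0.001,"dy":0,"dz":0,"rx":0,"ry":0,"rz":0,"claw":0},{"dx":0.002,"dy":0,"dz":0,"rx":0,"ry":0,"rz":0,"claw":0},{"dx":0.003,"dy":0,"dz":0,"rx":0,"ry":0,"rz":0,"claw":0},{"dx":0.004,"dy":0,"dz":0,"rx":0,"ry":0,"rz":0,"claw":0},{"dx":0.005,"dy":0,"dz":0,"rx":0,"ry":0,"rz":0,"claw":0},{"dx":0.006,"dy":0,"dz":0,"rx":0,"ry":0,"rz":0,"claw":0},{"dx":0.007,"dy":0,"dz":0.001,"rx":0,"ry":0,"rz":0,"claw":0},{"dx":0.008,"dy":0,"dz":0.001,"rx":0,"ry":0,"rz":0,"claw":0},{"dx":0.009,"dy":0,"dz":0.001,"rx":0,"ry":0,"rz":0,"claw":0},{"dx":0.01,"dy":0,"dz":0.001,"rx":0,"ry":0,"rz":0,"claw":0}]'; python3 -c "
from h import *
p=camera_params('wrist');np.save('pw.npy',p,allow_pickle=True)
a=capture('wrist');save('pics/w6.png',a);s=monitor.observe();print(s['tcp_pos'],s['ft_force'],s['ee_rot'])
"
```

```text
time: 17.28
tcp_pos: [0.5141, 0.0571, 0.0093]
ee_rot: [-3.141, -0.086, -0.185]
ft_force: [-5.3, 1.4, 2.8]
opening: 0.0004
gripper_force: 2.2
time: 18.12
tcp_pos: [0.5161, 0.0568, 0.0091]
ee_rot: [-3.141, -0.084, -0.185]
ft_force: [-6.7, 1.8, 4.6]
opening: 0.0003
gripper_force: 3.4
[0.51612751 0.05681453 0.00915129] [-6.29916702  1.34725179  3.7635878 ] [-3.14125114 -0.08446378 -0.18517547]
```

Plunger contact came between TCP x 0.5119 and 0.5141, so it is now roughly 2–4 mm in. I advance about 2 mm more.

```bash
python3 -m pendant '[{"dx":0.001,"dy":0,"dz":0,"rx":0,"ry":0,"rz":0,"claw":0},{"dx":0.002,"dy":0,"dz":0,"rx":0,"ry":0,"rz":0,"claw":0},{"dx":0.003,"dy":0,"dz":0,"rx":0,"ry":0,"rz":0,"claw":0},{"dx":0.004,"dy":0,"dz":0,"rx":0,"ry":0,"rz":0,"claw":0},{"dx":0.005,"dy":0,"dz":0,"rx":0,"ry":0,"rz":0,"claw":0},{"dx":0.006,"dy":0,"dz":0,"rx":0,"ry":0,"rz":0,"claw":0},{"dx":0.007,"dy":0,"dz":0,"rx":0,"ry":0,"rz":0,"claw":0},{"dx":0.008,"dy":0,"dz":0,"rx":0,"ry":0,"rz":0,"claw":0},{"dx":0.008,"dy":0,"dz":0,"rx":0,"ry":0,"rz":0,"claw":0},{"dx":0.008,"dy":0,"dz":0,"rx":0,"ry":0,"rz":0,"claw":0}]'; python3 -c "
from h import *
a=capture('wrist');s=monitor.observe();print(s['tcp_pos'],s['ft_force'],s['ee_rot'])
b=capture('side');t=capture('top');A=cv2.imread('pics/side.png');B=cv2.imread('pics/top.png')
im=np.vstack([np.hstack([cv2.resize(x[a0:a0+50,b0:b0+66],(396,300),interpolation=cv2.INTER_CUBIC) for x in (y0,y1)]) for (a0,b0,y0,y1) in ((190,295,A,b[...,::-1]),(140,255,B,t[...,::-1]))])
cv2.imwrite('pics/pin.png',im)
"
```

```text
time: 19.0
tcp_pos: [0.5181, 0.0564, 0.0092]
ee_rot: [-3.141, -0.085, -0.185]
ft_force: [-6.0, 1.4, 2.7]
opening: -0.0002
gripper_force: 2.9
[0.51812985 0.05641545 0.00923001] [-4.88917052  0.85531116  2.89852016] [-3.1412818  -0.08465901 -0.18519352]
```

View pics/pin.png

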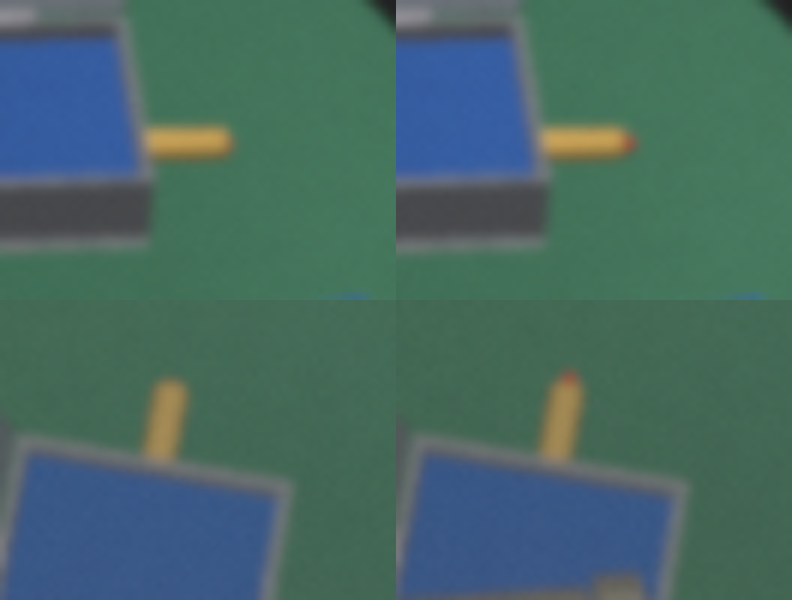

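Compared with the start, the red pin now shows beyond the bush in both views (side about (636,142), top about (568,376)). That agrees with the roughly 5 mm felt. Next I retreat and work out the cover path.

```bash
python3 -m pendant '[{"dx":-0.03,"dy":0,"dz":-0.003,"rx":0,"ry":0,"rz":0,"claw":0},{"dx":-0.09,"dy":0,"dz":-0.008,"rx":0,"ry":0,"rz":0,"claw":0},{"dx":-0.14,"dy":0,"dz":-0.02,"rx":0,"ry":0,"rz":0,"claw":0},{"dx":-0.15,"dy":0,"dz":-0.1,"rx":0,"ry":0,"rz":0,"claw":0},{"dx":-0.15,"dy":0,"dz":-0.25,"rx":0,"ry":0,"rz":0,"claw":0},{"dx":-0.15,"dy":0,"dz":-0.4,"rx":0,"ry":-0.02,"rz":0,"claw":0},{"dx":-0.15,"dy":0,"dz":-0.55,"rx":0,"ry":-0.055,"rz":0,"claw":0},{"dx":-0.15,"dy":0,"dz":-0.7,"rx":0,"ry":-0.055,"rz":0,"claw":0},{"dx":-0.15,"dy":0,"dz":-0.85,"rx":0,"ry":-0.055,"rz":0,"claw":0},{"dx":-0.15,"dy":0,"dz":-0.9,"rx":0,"ry":-0.055,"rz":0,"claw":0}]'; cat >> h.py <<'E'
C=np.array([.5465,.0500,0]);YAW=-.185
u=np.array([np.cos(YAW),np.sin(YAW),0]);n=np.array([-np.sin(YAW),np.cos(YAW),0])
def tw(x,y,z): return C+u*x+n*y+np.array([0,0,z])
def edge(th,r=.132,x=0,t=.005): return tw(x,.065-r*np.cos(th)+t*np.sin(th),.047+r*np.sin(th)+t*np.cos(th))
def pix(c,P):
    p=camera_params(c);q=np.array(p["camera_from_world"])@np.r_[P,1];q=np.array(p["K"])@q[:3];return q[:2]/q[2]
E
python3 - <<'E'
from h import *
capture('side');print(finder.place_of('side','cover_edge'))
for th in np.arange(1.5,1.95,.05): print(round(th,2),pix("side",edge(th)).round(1),pix("top",edge(th,.142)).round(1),edge(th).round(3))
go(*tw(0,.16,.23),YAW)
E
```

```text
time: 19.98
tcp_pos: [0.4644, 0.0667, 0.2368]
ee_rot: [-3.139, -0.01, -0.185]
ft_force: [0.2, 0.7, 0.4]
opening: 0.0002
gripper_force: 0.0
[{'centre': [155.2, 274.9], 'score': 0.93}]
1.5 [277.2 161.3] [248.1 191.7] [0.558 0.11  0.179]
1.55 [277.1 160. ] [245.2 191.2] [0.559 0.116 0.179]
1.6 [276.9 158.8] [242.3 190.8] [0.56  0.123 0.179]
1.65 [276.8 157.7] [239.4 190.3] [0.561 0.129 0.178]
1.7 [276.6 156.7] [236.5 190. ] [0.562 0.135 0.177]
1.75 [276.5 155.8] [233.7 189.6] [0.564 0.142 0.176]
1.8 [276.3 155. ] [231.  189.3] [0.565 0.148 0.174]
1.85 [276.2 154.3] [228.3 189.1] [0.566 0.154 0.173]
1.9 [276.  153.7] [225.7 188.9] [0.567 0.16  0.17 ]
now [0.4642 0.0667 0.234 ] [-3.139 -0.008 -0.185] d [ 0.3356 -0.635   0.02  ] r [-0.0014 -0.005  -0.0002] t 20.08
```

```bash
python3 -m pendant '[{"dx":0.05,"dy":-0.08,"dz":-0.04,"rx":0,"ry":0,"rz":0,"claw":0},{"dx":0.12,"dy":-0.2,"dz":-0.04,"rx":0,"ry":0,"rz":0,"claw":0},{"dx":0.2,"dy":-0.34,"dz":-0.04,"rx":0,"ry":0,"rz":0,"claw":0},{"dx":0.27,"dy":-0.48,"dz":-0.04,"rx":0,"ry":0,"rz":0,"claw":0},{"dx":0.32,"dy":-0.58,"dz":0,"rx":0,"ry":0,"rz":0,"claw":0},{"dx":0.336,"dy":-0.635,"dz":0.02,"rx":0,"ry":0,"rz":0,"claw":0},{"dx":0.336,"dy":-0.635,"dz":0.12,"rx":0,"ry":0,"rz":0,"claw":0},{"dx":0.336,"dy":-0.635,"dz":0.24,"rx":0,"ry":0,"rz":0,"claw":0},{"dx":0.336,"dy":-0.635,"dz":0.316,"rx":0,"ry":0,"rz":0,"claw":0},{"dx":0.336,"dy":-0.635,"dz":0.316,"rx":0,"ry":0,"rz":0,"claw":0}]'
python3 -c "
from h import *
go(*tw(0,.082,.162),YAW)"
```

```text
time: 20.92
tcp_pos: [0.5717, 0.2063, 0.1436]
ee_rot: [3.136, 0.01, -0.185]
ft_force: [-0.0, -0.1, -1.2]
opening: 0.0002
gripper_force: 0.0
now [0.5717 0.2063 0.1436] [ 3.136  0.01  -0.185] d [ 0.0151  0.3056 -0.072 ] r [ 0.0033  0.0066 -0.0001] t 20.92
```

```bash
python3 -m pendant '[{"dx":0,"dy":0.08,"dz":0,"rx":0,"ry":0,"rz":0,"claw":0},{"dx":0,"dy":0.15,"dz":0,"rx":0,"ry":0,"rz":0,"claw":0},{"dx":0,"dy":0.2,"dz":-0.02,"rx":0,"ry":0,"rz":0,"claw":0},{"dx":0,"dy":0.24,"dz":-0.03,"rx":0,"ry":0,"rz":0,"claw":0},{"dx":0,"dy":0.28,"dz":-0.03,"rx":0,"ry":0,"rz":0,"claw":0},{"dx":0,"dy":0.32,"dz":-0.03,"rx":0,"ry":0,"rz":0,"claw":0},{"dx":0,"dy":0.36,"dz":-0.025,"rx":0,"ry":0,"rz":0,"claw":0},{"dx":0,"dy":0.4,"dz":-0.02,"rx":0,"ry":0,"rz":0,"claw":0},{"dx":0,"dy":0.44,"dz":-0.016,"rx":0,"ry":0,"rz":0,"claw":0},{"dx":0,"dy":0.48,"dz":-0.004,"rx":0,"ry":0,"rz":0,"claw":0}]'
python3 - <<'E'
from h import *
a=capture('side');save('pics/c1.png',a[90:270,180:380],3)
s=monitor.observe();q=s['tcp_pos']-C;print(q@u,q@n,q[2],s['ft_force'])
E
```

```text
time: 21.75
tcp_pos: [0.5524, 0.0884, 0.1521]
ee_rot: [-3.141, 0.0, -0.185]
ft_force: [1.1, 3.1, 1.1]
opening: -0.0
gripper_force: 1.5
-0.0013897935849511234 0.03703346869955669 0.151135665508783 [ 1.30129189 -0.29633818  0.53539725]
```

View pics/c1.png

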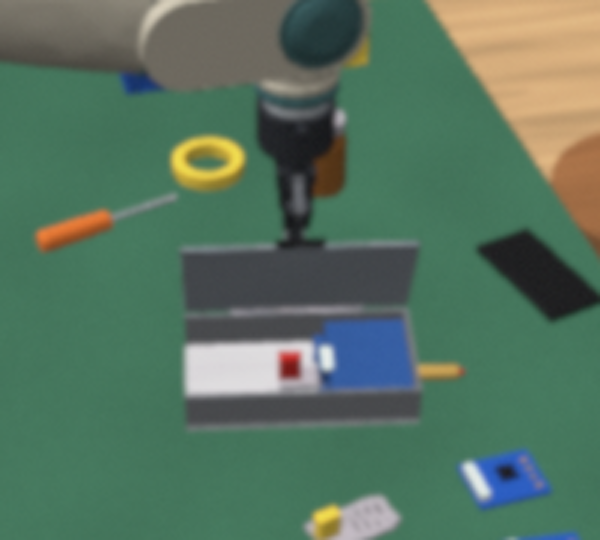

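The cover now leans inward, with the fingertips at (298,240) pushing its outer face at the tab and the blade still seated at (290,363). I continue the arc downward.

```bash
python3 -m pendant '[{"dx":0,"dy":0.04,"dz":0.01,"rx":0,"ry":0,"rz":0,"claw":0},{"dx":0,"dy":0.08,"dz":0.03,"rx":0,"ry":0,"rz":0,"claw":0},{"dx":0,"dy":0.12,"dz":0.05,"rx":0,"ry":0,"rz":0,"claw":0},{"dx":0,"dy":0.15,"dz":0.075,"rx":0,"ry":0,"rz":0,"claw":0},{"dx":0,"dy":0.185,"dz":0.11,"rx":0,"ry":0,"rz":0,"claw":0},{"dx":0,"dy":0.21,"dz":0.14,"rx":0,"ry":0,"rz":0,"claw":0},{"dx":0,"dy":0.235,"dz":0.17,"rx":0,"ry":0,"rz":0,"claw":0},{"dx":0,"dy":0.255,"dz":0.2,"rx":0,"ry":0,"rz":0,"claw":0},{"dx":0,"dy":0.27,"dz":0.235,"rx":0,"ry":0,"rz":0,"claw":0},{"dx":0,"dy":0.285,"dz":0.265,"rx":0,"ry":0,"rz":0,"claw":0}]'
python3 - <<'E'
from h import *
s=monitor.observe();q=s['tcp_pos']-C;print(q@u,q@n,q[2],s['ft_force'])
E
```

```text
time: 22.63
tcp_pos: [0.5394, 0.0187, 0.085]
ee_rot: [3.142, 0.0, -0.185]
ft_force: [0.5, 2.8, 1.8]
opening: -0.0002
gripper_force: 1.1
-0.0012132017465256448 -0.03207877938220434 0.08503047140099708 [0.50990263 2.77866683 1.76557246]
```

```bash
python3 -m pendant '[{"dx":0,"dy":0.005,"dz":0.02,"rx":0,"ry":0,"rz":0,"claw":0},{"dx":0,"dy":0.01,"dz":0.04,"rx":0,"ry":0,"rz":0,"claw":0},{"dx":0,"dy":0.015,"dz":0.06,"rx":0,"ry":0,"rz":0,"claw":0},{"dx":0,"dy":0.02,"dz":0.075,"rx":0,"ry":0,"rz":0,"claw":0},{"dx":0,"dy":0.024,"dz":0.09,"rx":0,"ry":0,"rz":0,"claw":0},{"dx":0,"dy":0.024,"dz":0.1,"rx":0,"ry":0,"rz":0,"claw":0},{"dx":0,"dy":0.024,"dz":0.11,"rx":0,"ry":0,"rz":0,"claw":0},{"dx":0,"dy":0.024,"dz":0.12,"rx":0,"ry":0,"rz":0,"claw":0},{"dx":0,"dy":0.024,"dz":0.126,"rx":0,"ry":0,"rz":0,"claw":0},{"dx":0,"dy":0.024,"dz":0.13,"rx":0,"ry":0,"rz":0,"claw":0}]'
python3 - <<'E'
from h import *
s=monitor.observe();q=s['tcp_pos']-C;print(q@u,q@n,q[2],s['ft_force'])
E
```

```text
time: 23.47
tcp_pos: [0.5384, 0.0132, 0.0534]
ee_rot: [-3.141, -0.0, -0.185]
ft_force: [-0.6, -0.6, 1.7]
opening: 0.0004
gripper_force: 0.8
-0.0011508616162248068 -0.03762568054746132 0.05341546354902854 [-0.64513218 -0.64335064  1.72126266]
```

Just above closed. I press on gently until the force rises.

```bash
python3 -m pendant '[{"dx":0,"dy":0,"dz":0.002,"rx":0,"ry":0,"rz":0,"claw":0},{"dx":0,"dy":0,"dz":0.004,"rx":0,"ry":0,"rz":0,"claw":0},{"dx":0,"dy":0,"dz":0.006,"rx":0,"ry":0,"rz":0,"claw":0},{"dx":0,"dy":0,"dz":0.008,"rx":0,"ry":0,"rz":0,"claw":0},{"dx":0,"dy":0,"dz":0.01,"rx":0,"ry":0,"rz":0,"claw":0},{"dx":0,"dy":0,"dz":0.012,"rx":0,"ry":0,"rz":0,"claw":0},{"dx":0,"dy":0,"dz":0.012,"rx":0,"ry":0,"rz":0,"claw":0},{"dx":0,"dy":0,"dz":0.012,"rx":0,"ry":0,"rz":0,"claw":0},{"dx":0,"dy":0,"dz":0.012,"rx":0,"ry":0,"rz":0,"claw":0},{"dx":0,"dy":0,"dz":0.012,"rx":0,"ry":0,"rz":0,"claw":0}]'
```

```text
time: 24.3
tcp_pos: [0.5386, 0.0133, 0.052]
ee_rot: [-3.141, -0.0, -0.185]
ft_force: [-6.0, -0.8, 10.9]
opening: 0.0001
gripper_force: 5.3
```

```bash
python3 -m pendant '[{"dx":0,"dy":0,"dz":-0.02,"rx":0,"ry":0,"rz":0,"claw":0},{"dx":0,"dy":0,"dz":-0.08,"rx":0,"ry":0,"rz":0,"claw":0},{"dx":0,"dy":0,"dz":-0.2,"rx":0,"ry":0,"rz":0,"claw":0},{"dx":0,"dy":0,"dz":-0.32,"rx":0,"ry":0,"rz":0,"claw":0},{"dx":0,"dy":0,"dz":-0.45,"rx":0,"ry":0,"rz":0,"claw":0},{"dx":0,"dy":0,"dz":-0.6,"rx":0,"ry":0,"rz":0,"claw":0},{"dx":0,"dy":0,"dz":-0.6,"rx":0,"ry":0,"rz":0,"claw":0},{"dx":0,"dy":0,"dz":-0.6,"rx":0,"ry":0,"rz":0,"claw":0},{"dx":0,"dy":0,"dz":-0.6,"rx":0,"ry":0,"rz":0,"claw":0},{"dx":0,"dy":0,"dz":-0.6,"rx":0,"ry":0,"rz":0,"claw":0}]'
python3 - <<'E'
from h import *
capture('side');print(finder.place_of('side','cover_edge'))
for th in (0,.05,.1,.2): print(th,pix("side",edge(th)).round(1))
s=monitor.observe();print(s['tcp_pos'],s['ft_force'])
E
```

```text
time: 25.13
tcp_pos: [0.5377, 0.0134, 0.1988]
ee_rot: [-3.142, 0.003, -0.185]
ft_force: [-0.3, -0.5, -0.7]
opening: 0.0
gripper_force: 0.0
[{'centre': [221.7, 280.2], 'score': 0.77}]
0 [279.7 220.8]
0.05 [279.7 219.1]
0.1 [279.7 217.3]
0.2 [279.7 213.5]
[0.53781399 0.01335622 0.19886172] [ 0.25784575  0.02732384 -0.233283  ]
```

The cover edge shows at row 221.7, against 220.8 predicted for fully closed, so I hand in.

```bash
python3 -c "
from cell import arm
print(arm.job_done())"
```

```text
the job is handed in; nothing more can be done
None
```

I handed the job in at about 25 s, and the verdict was not shown: the red-handled blade lies in the slot with the plunger pushed in an estimated 5 mm (4.2–6.3 mm by feel), the cover is closed, the arm is clear, and I did not re-check the other things on the bench.

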